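# Tamp the spent tube grips level in the waste tub

## Robot

A 6-joint arm with a two-finger parallel gripper is mounted at the origin on the work surface. World frame = base frame: x ahead of the robot, y to its left, z up, the work surface at z = 0. Lengths are in mm, angles in degrees, forces in N, time in s.
With the tool pointing down it reaches from about 350 to 850 mm from the base axis. Payload 8.1 kg.
Tool frame: the origin (TCP) lies at the centre of the arm's flange, where the gripper is bolted on; the fingertips stand 173 mm ahead of it and the grasp point (between the pads) lies 155 mm ahead of it; z points along the fingers, y is the line along which they close (so a half turn about z gives the same grasp; the last joint's range is limited). The gripper opens to 85 mm and grips with 20 to 120 N. Pads are 22 mm wide; open, the fingers measure 114 mm over their backs; the gripper's body (76 mm by 85 mm) begins 54 mm behind the grasp point. The pads swing forward as they close: fully open they stand 13 mm farther back than shut.
Start: joints at [-68.491, 7.471, 85.268, -0, 87.261, -4.893], TCP at [266.819, -537.415, 404.692] pointing down, gripper open.
Joint ranges: [-169.43, 169.43], [-51.17, 129.36], [1.28, 143.12], [-76.62, 256.62], [0, 156.53], [-152.29, 152.29]. Speed limits (degrees/s): [136.94, 136.94, 159.86, 180, 180, 180].

## Interface

Orientations are given as [roll, pitch, yaw] about the fixed x, y, z axes, in that order (R = Rz(yaw) Ry(pitch) Rx(roll)).
In Python, from bench import * gives the robot as it stands.
- The arm moves only by the shell command python3 -m jog 'ROWS' [FORCE]. ROWS is text: rows parted by semicolons, each of 7 numbers parted by spaces: the shift along the tool's x, y, z scaled (see below), then the turn, a rotation vector about the tool's x, y, z scaled (see below), then the closure, from -1 (fully open) to 1 (shut). In form: tx ty tz wx wy wz hand; .... A call has 1 to 5 rows; each row shifts and turns the commanded pose from where the row before left it, along the tool's axes as they then stand; what a row does not reach is not made up. The controller multiplies each number of a shift by 0.1 m and each number of a turn by 60 degrees. A row lasts 1/8 s, in which the tool goes at most 62.5 mm and 10.7 degrees, less where a joint would pass 70% of its speed; a pose out of reach is approached as far as the arm can. A call with a number of a shift or a turn outside -1 to 1 is refused whole. A call with a gripper value outside its range is refused whole. The fingers move at their own pace and stop on an object; FORCE is the grip in N (left out, the last holds). Time passes only in rows, so rows that do not move let the fingers close. It gives the time, the measured TCP pose, the force, the opening and the grip force at its end, in the units of the state.
- sense(): the state, without advancing time (a new reading comes with each control period).
- snapshot(name): name is "scene" or "top" or "wrist"; returns a dict with "img" (420x560x3 uint8, red, green, blue), "fx", "fy", "cx", "cy" (pixels), "extrinsics" (4x4, takes a point from camera to world coordinates). Camera axes: x right, y down, z forward; pixel columns grow to the right and rows downward; lengths in mm; the calibration is good to about 2 mm. A picture is of the moment at which its call begins. There is no depth.
- hand_in(): hands the job in; it is judged then, once.
The state is a dict: "time": time; "joint_pos": joint angles; "qd": joint speeds; "joint_efforts": joint torques, N m; "tool_pos": TCP position; "tcp_rot": TCP orientation; "ft_force": force on the tool from outside, world axes, zero at the start; "wrist_torque": the same for the moment, N m; "finger_gap": finger opening in mm; "grip_force": force on a finger pad.
Only numpy, scipy, OpenCV 4.12 (cv2) and the standard library are available. Lean on these libraries where they do the work, as an engineer would, in place of code of your own. Each camera call takes 0.05 s, during which the arm holds its last target. There are 200 camera calls.

## Task

Take the flat tamper from its steel tray and press the spent grips heaped in the white waste tub down, as often as needed, until all seven lie level in one layer on the tub's floor, and finish with a firm, steady press of about 15 to 20 N held for a second on the levelled layer. The tub cracks at a load of 45 N, so press by feel; touch the grips only with the tamper and do not disturb the bottles and the jar. Then stand the tamper back upright in its tray and let go.

Things in the scene. Friction and masses are not known exactly. Their poses are not given: they have to be found in the camera images.
- tub: White plastic waste tub, fixed, open-topped: outside 70 x 222 mm, 72 mm high (a lip stands out 8 mm all round the rim). Origin at the centre of its underside, on the table; x across its 62 mm inner width, y along its 214 mm inner length, z up. The side walls and end walls are 4 mm thick; the inner faces are at x = -31 and +31 mm and y = -107 and +107 mm. The heap of grips lies in the cell between the end wall at y = -107 mm and the divider.
- tub_floor: The tub's floor plate, part of the tub: its upper face is 8 mm above the tub's underside (origin and axes as the tub). The load on it is what counts. The heap stands rigid up to some 10 to 25 N, then gives way under a slow, steady press (a fast one meets a far higher peak); a grip beside the tamper's foot may stay up or rise and then needs its own press.
- tub_in (a point): Centre of the tub's inner floor (on its upper face), axes as the tub.
- divider (a joint): Position of the divider, a white 8 mm thick plate with a black top edge across the tub, 56 mm high above the floor, that slides stiffly along the tub's +y (about 0.7 N, and much more when moved fast) and stays where it is left. In m: 0 = the cell is 120 mm long; the cell's length is 120 mm + this value; it stops at 84 mm. Pressed-down grips push it back by themselves; it may end anywhere.
- divider_face (a point): Point on the divider's face towards the grips, mid-width, 30 mm above the tub's floor.
- tamper: Flat hand tamper, 0.4 kg: an aluminium foot plate 46 mm (x) x 100 mm (y) x 10 mm, a steel neck 18 mm thick up to 55 mm, and on it an upright black rubber grip block 40 mm (x) x 24 mm (y) from 55 to 110 mm above the foot's underside. Origin at the centre of the foot's underside, z up.
- tamper_grip (a point): The middle of the tamper's grip block, 88 mm above the foot's underside; pinch the block across its 24 mm (along the tamper's y).
- tray: Shallow steel instrument tray, fixed: outside 96 x 150 mm, inside 88 x 142 mm, rim 12 mm high, inner floor 4 mm above the table. Origin at the centre of its underside, y along its length. The tamper stands in it on its foot.
- ink_a: Green ink bottle, 34 mm across, 95 mm tall; a bystander. Origin at its underside.
- ink_b: Orange ink bottle, 34 mm across, 95 mm tall; a bystander. Origin at its underside.
- jar: Amber ointment jar, 64 mm across, 50 mm tall; a bystander. Origin at its underside.
- grip0: Spent tube grip: a smooth grey plastic roller with two thin black grooves, 26 mm thick and 56 mm long, 30 g, lying across the tub (its x along its length). Origin at its centre: 13 mm above the floor when it lies level; one of those that lie on the floor at the start.
- grip1: Spent tube grip: a smooth grey plastic roller with two thin black grooves, 26 mm thick and 56 mm long, 30 g, lying across the tub (its x along its length). Origin at its centre: 13 mm above the floor when it lies level; one of those that lie on the floor at the start.
- grip2: Spent tube grip: a smooth grey plastic roller with two thin black grooves, 26 mm thick and 56 mm long, 30 g, lying across the tub (its x along its length). Origin at its centre: 13 mm above the floor when it lies level; one of those that lie on the floor at the start.
- grip3: Spent tube grip: a smooth grey plastic roller with two thin black grooves, 26 mm thick and 56 mm long, 30 g, lying across the tub (its x along its length). Origin at its centre: 13 mm above the floor when it lies level; one of those that lie on the floor at the start.
- grip4: Spent tube grip: a smooth grey plastic roller with two thin black grooves, 26 mm thick and 56 mm long, 30 g, lying across the tub (its x along its length). Origin at its centre: 13 mm above the floor when it lies level; one of those heaped in the upper layer at the start. Under a press from above it wedges down between its neighbours, which slide apart and push the divider back. Seven level in a row take 182 mm.
- grip5: Spent tube grip: a smooth grey plastic roller with two thin black grooves, 26 mm thick and 56 mm long, 30 g, lying across the tub (its x along its length). Origin at its centre: 13 mm above the floor when it lies level; one of those heaped in the upper layer at the start. Under a press from above it wedges down between its neighbours, which slide apart and push the divider back. Seven level in a row take 182 mm.
- grip6: Spent tube grip: a smooth grey plastic roller with two thin black grooves, 26 mm thick and 56 mm long, 30 g, lying across the tub (its x along its length). Origin at its centre: 13 mm above the floor when it lies level; one of those heaped in the upper layer at the start. Under a press from above it wedges down between its neighbours, which slide apart and push the divider back. Seven level in a row take 182 mm.
There are look-alikes about, which are no part of the job. Several things look just like the tray: the one meant starts nearest to the robot's base.

How it is judged (in metres and radians):
On the way, in this order (a step that is already met when the one before it is completed fails the run):
1. the tamper, upright, is brought over the tub (horizontal distance between tamper and tub_in below 0.09 m and angle between tamper's own z axis and vertical below 0.25 rad), for 0.1 s.
2. with all seven grips level, the tamper's foot presses on them: more than 12 N on the tub's floor (the grips' own weight is 2 N of it), held for 0.6 s (z of each of grip0, grip1, grip2, grip3, grip4, grip5, grip6 in the frame of tub_in below 0.017 m and horizontal distance between each of grip0, grip1, grip2, grip3, grip4, grip5, grip6 and tub_in below 0.112 m and contact force between tub_floor and anything else above 12 N and z of tamper in the frame of tub_in below 0.034 m and horizontal distance between tamper and tub_in below 0.09 m and angle between tamper's own z axis and vertical below 0.15 rad), for 0.6 s.
At the end, for the whole second after the job is handed in: All seven grips are in the tub and level: each centre less than 17 mm above the tub's floor (13 mm when lying on it). The tamper stands upright (within 0.06 rad) and still on its foot on the floor of its tray, within 30 mm of the tray's centre (z of each of grip0, grip1, grip2, grip3, grip4, grip5, grip6 in the frame of tub_in below 0.017 m and horizontal distance between each of grip0, grip1, grip2, grip3, grip4, grip5, grip6 and tub_in below 0.112 m and horizontal distance between tamper and tray below 0.03 m and z of tamper in the frame of tray between 0 and 0.008 m and angle between tamper's own z axis and vertical below 0.06 rad and linear speed of tamper below 0.02 m/s); the robot touches nothing.
It fails at once if more than 45 N on the tub's floor (contact force between tub_floor and anything else above 45 N).
It fails at once if the fingers or the arm touch a grip (contact force between any of the fingers, the arm and grip0 above 0.5 N or contact force between any of the fingers, the arm and grip1 above 0.5 N or contact force between any of the fingers, the arm and grip2 above 0.5 N or contact force between any of the fingers, the arm and grip3 above 0.5 N or contact force between any of the fingers, the arm and grip4 above 0.5 N or contact force between any of the fingers, the arm and grip5 above 0.5 N or contact force between any of the fingers, the arm and grip6 above 0.5 N).
It fails at once if a bottle or the jar is moved by more than 20 mm or tipped (distance of any of ink_a, ink_b, jar from where it was at the start of the episode above 0.02 m or angle between any of ink_a, ink_b, jar's own z axis and vertical above 0.3 rad).
It also fails if it takes over 72 s, if anything falls off the work surface, if the arm or the gripper's body presses on something with over 40 N, if the wrist force passes 120 N, or if a joint passes its speed limit or range.

## Working session

There is one attempt and no reset: what is moved stays moved. The work goes in short steps, Python scripts to look and compute and a shell command to move; the robot and the scene stay as the last step left them, time stands still between calls to the robot, and variables do not carry over. Pictures are saved under pics/ and viewed, at most 10 in all, crops included, and the job is handed in when it is done.

```bash
ls; mkdir -p pics; python3 - <<'E'
from bench import *
import cv2
s=sense(); print({k:s[k] for k in ("time","tool_pos","tcp_rot","ft_force","finger_gap")})
for n in("scene","top"):
    d=snapshot(n); cv2.imwrite(f"pics/{n}0.png",cv2.resize(d["img"][:,:,::-1],(800,600),interpolation=cv2.INTER_CUBIC)); print(n,d["fx"],d["cx"],d["cy"],d["extrinsics"])
E
```

```text
pics
{'time': 0.0, 'tool_pos': array([ 266.73497948, -537.18250341,  403.62464177]), 'tcp_rot': array([-1.79891086e+02, -1.05906449e-02,  2.63994980e+01]), 'ft_force': array([-0.22714472,  0.47091899, -0.26438962]), 'finger_gap': 85.10192594562281}
scene 505.64680881633114 280.84888169474596 211.61061995646676 [[-6.35939354e-01  6.60110449e-01 -3.99794114e-01  1.13011678e+03]
 [ 7.71668304e-01  5.36890105e-01 -3.40994200e-01  5.70923092e+02]
 [-1.04483307e-02 -5.25360077e-01 -8.50815857e-01  1.12117737e+03]
 [ 0.00000000e+00  0.00000000e+00  0.00000000e+00  1.00000000e+00]]
top 470.6734928747487 269.2498958107901 215.1042755641348 [[-2.50214887e-02 -9.86442383e-01  1.62189241e-01  4.44884971e+02]
 [-9.99535661e-01  2.75083752e-02  1.31054129e-02  1.23312227e+02]
 [-1.73892972e-02 -1.61786013e-01 -9.86672640e-01  1.23052412e+03]
 [ 0.00000000e+00  0.00000000e+00  0.00000000e+00  1.00000000e+00]]
```

View pics/top0.png

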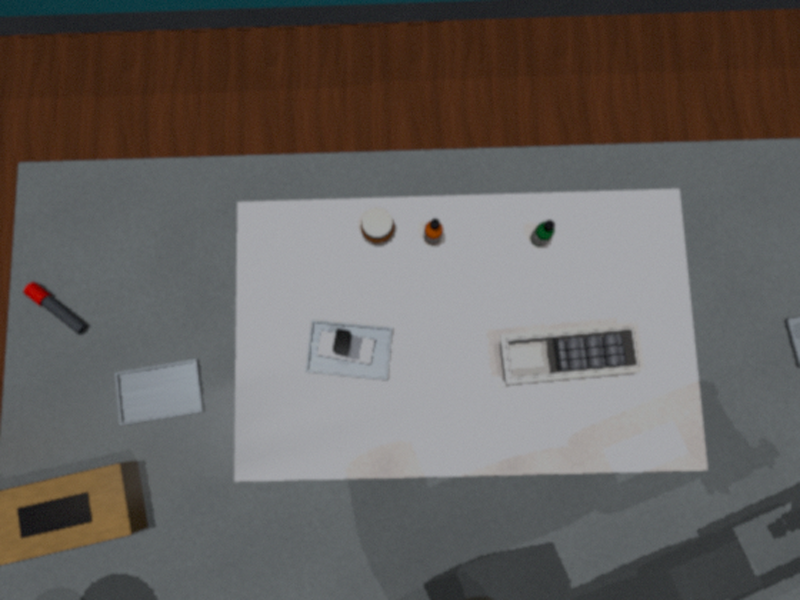

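View pics/scene0.png

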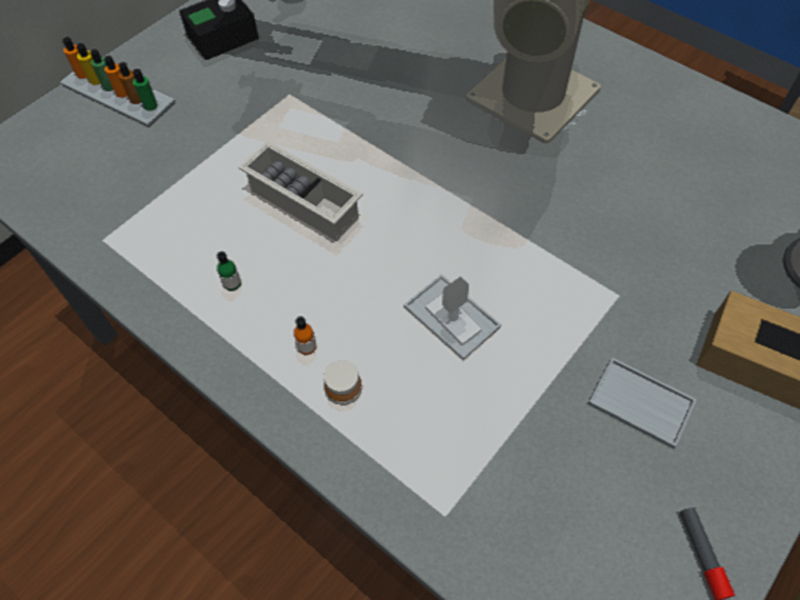

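Candidates for the tray in the top view (800x600 px): tray holding the tamper (350,350), an empty one (160,391), and one at the right edge (795,345). The tub is at (570,357), heap at the right end, and the jar, orange and green bottles are at (378,226), (433,231) and (544,232). I'll enlarge the tray and tub.

```bash
cat > h.py <<'E'
from bench import *
import cv2, numpy as np
from scipy.spatial.transform import Rotation as R
def w(d,u,v,z):
    E=d["extrinsics"]; r=E[:3,:3]@[(u-d["cx"])/d["fx"],(v-d["cy"])/d["fy"],1]
    return (E[:3,3]+r*(z-E[2,3])/r[2])[:2].round(1)
def crop(d,u,v,wd,ht,k,name):
    i=d["img"][v:v+ht,u:u+wd,::-1]; cv2.imwrite(f"pics/{name}.png",cv2.resize(i,None,fx=k,fy=k,interpolation=cv2.INTER_CUBIC))
E
python3 - <<'E'
from h import *
d=snapshot("top"); k=.7
for n,u,v in(("tray",350,350),("tray2",160,391),("tray3",797,345),("tub",570,357),("jar",378,226),("or",433,231),("gr",544,232)):
    p=w(d,u*k,v*k,5);print(n,p,np.hypot(*p))
a=d["img"][215:275,205:285,::-1]; b=d["img"][220:280,340:460,::-1]
f=lambda x,s:cv2.resize(x,None,fx=s,fy=s,interpolation=cv2.INTER_CUBIC)
A=f(a,6);B=f(b,6);A=cv2.copyMakeBorder(A[:300],0,0,0,240,0)
cv2.imwrite("pics/c1.png",np.vstack([A,B[:300]]))
E
```

```text
tray [568.9 204.9] 604.6744744075113
tray2 [503.3 552.4] 747.299571791661
tray3 [ 556.3 -605.3] 822.1056988003428
tub [ 545.5 -194.7] 579.2049205592093
jar [801.9 148.2] 815.4795215086642
or [789.1  45.1] 790.3877655935725
gr [ 780.9 -162.5] 797.6283971875625
```

View pics/c1.png

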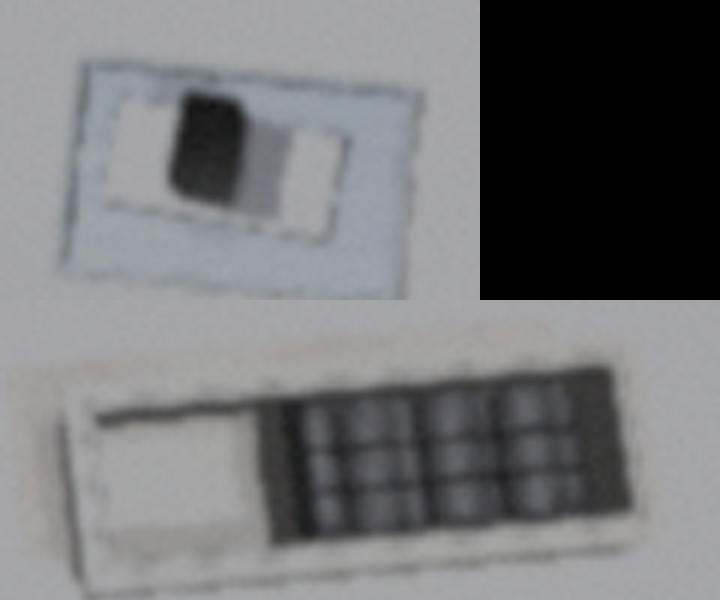

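```bash
python3 - <<'E'
from h import *
d=snapshot("top")
def q(pts,ou,ov,z): return np.array([w(d,ou+x/6,ov+y/6,z) for x,y in pts])
def rep(n,P):  # order TL TR BR BL in image
    c=P.mean(0); l=(P[0]+P[3]-P[1]-P[2])/2; b=(P[0]+P[1]-P[2]-P[3])/2
    print(n,c,"len",np.hypot(*l),"yaw of y",np.degrees(np.arctan2(-l[0],l[1])),"wid",np.hypot(*b),"yaw x",np.degrees(np.arctan2(b[1],b[0])))
rep("tray",q([(83,62),(420,90),(403,298),(62,270)],205,215,12))
rep("foot",q([(108,97),(346,132),(329,240),(103,207)],205,215,14))
rep("block",q([(183,93),(243,100),(235,205),(170,190)],205,215,114))
rep("tubinner",q([(95,118),(612,68),(632,212),(105,262)],340,220,72))
rep("tubouter",q([(62,90),(612,50),(640,250),(85,297)],340,220,72))
E
python3 -m jog '0 0 0 0 0 0 -1' 40
```

```text
tray [568.475 203.725] len 147.6250825571319 yaw of y -6.241612928698819 wid 90.67571339669733 yaw x -6.172721913693226
foot [573.125 212.35 ] len 101.80664271058149 yaw of y -9.86942303552994 wid 47.569028789749325 yaw x -6.639470518893682
block [571.475 210.325] len 25.357937613299704 yaw of y -11.487181033141566 wid 40.52931038150034 yaw x -6.730483934615692
tubinner [ 545.9   -180.575] len 214.46128438485115 yaw of y 3.9571340506792287 wid 59.13216129992208 yaw x 1.8897843007118669
tubouter [ 543.425 -175.75 ] len 226.40510705370585 yaw of y 2.974879840425597 wid 83.67653494259906 yaw x 3.1513436557647387
time: 0.32
tool_pos: [266.8, -537.4, 404.4]
tcp_rot: [-180.0, -0.0, 26.4]
ft_force: [0.4, 0.3, -0.2]
finger_gap: 85.0
grip_force: 0.0
```

```bash
cat >> h.py <<'E'
def plan(x,y,z,yaw,n,hand,s0=None):
    s=sense(); p=np.array(s["tool_pos"]) ; r=R.from_euler("xyz",s["tcp_rot"],degrees=True)
    t=R.from_euler("xyz",[180,0,yaw],degrees=True); rv=(r.inv()*t).as_rotvec(degrees=True)/n
    rows=[]; dp=(np.array([x,y,z])-p)/n
    for i in range(n):
        a=r.inv().apply(dp)/100; rows.append(" ".join(f"{v:.3f}" for v in [*a,*(rv/60)])+f" {hand}"); r=r*R.from_rotvec(rv,degrees=True)
    print(np.abs(dp).max(),rv.round(2))
    for i in range(0,n,5): print("; ".join(rows[i:i+5]))
E
python3 -c "
from h import *
plan(572,211,340,-9,15,-1)"
```

```text
49.890546515112106 [-0.    0.    2.36]
0.404 -0.356 0.043 -0.000 0.000 0.039 -1; 0.389 -0.373 0.043 -0.000 0.000 0.039 -1; 0.373 -0.388 0.043 -0.000 0.000 0.039 -1; 0.357 -0.403 0.043 -0.000 0.000 0.039 -1; 0.340 -0.418 0.043 -0.000 0.000 0.039 -1
0.323 -0.431 0.043 -0.000 0.000 0.039 -1; 0.305 -0.444 0.043 -0.000 0.000 0.039 -1; 0.286 -0.457 0.043 -0.000 0.000 0.039 -1; 0.267 -0.468 0.043 -0.000 0.000 0.039 -1; 0.248 -0.479 0.043 -0.000 0.000 0.039 -1
0.228 -0.488 0.043 -0.000 0.000 0.039 -1; 0.207 -0.497 0.043 -0.000 0.000 0.039 -1; 0.187 -0.505 0.043 -0.000 0.000 0.039 -1; 0.166 -0.513 0.043 -0.000 0.000 0.039 -1; 0.144 -0.519 0.043 -0.000 0.000 0.039 -1
```

```bash
python3 -m jog '0.40 -0.36 0.04 0 0 0.04 -1; 0.39 -0.37 0.04 0 0 0.04 -1; 0.37 -0.39 0.04 0 0 0.04 -1; 0.36 -0.40 0.04 0 0 0.04 -1; 0.34 -0.42 0.04 0 0 0.04 -1' 100
python3 -m jog '0.32 -0.43 0.04 0 0 0.04 -1; 0.30 -0.44 0.04 0 0 0.04 -1; 0.29 -0.46 0.04 0 0 0.04 -1; 0.27 -0.47 0.04 0 0 0.04 -1; 0.25 -0.48 0.04 0 0 0.04 -1'
python3 -m jog '0.23 -0.49 0.04 0 0 0.04 -1; 0.21 -0.50 0.04 0 0 0.04 -1; 0.19 -0.50 0.04 0 0 0.04 -1; 0.17 -0.51 0.04 0 0 0.04 -1; 0 0 0 0 0 0 -1'
python3 - <<'E'
from h import *
d=snapshot("wrist"); cv2.imwrite("pics/w1.png",d["img"][:,:,::-1]); np.save("w1.npy",d,allow_pickle=True)
plan(572,211,340,-9,3,-1)
E
```

```text
time: 0.95
tool_pos: [368.9, -286.6, 384.7]
tcp_rot: [180.0, -0.0, 14.3]
ft_force: [0.2, -0.1, 0.1]
finger_gap: 85.4
grip_force: 0.0
time: 1.58
tool_pos: [472.1, -37.4, 364.9]
tcp_rot: [180.0, -0.1, 2.3]
ft_force: [-0.4, -0.7, 0.2]
finger_gap: 85.4
grip_force: 0.0
time: 2.2
tool_pos: [556.2, 162.5, 347.6]
tcp_rot: [-180.0, 0.1, -7.0]
ft_force: [0.2, -0.5, -0.0]
finger_gap: 85.5
grip_force: 0.0
16.728859110044056 [0.01 0.02 0.66]
0.033 -0.173 0.026 0.000 0.000 0.011 -1; 0.031 -0.173 0.026 0.000 0.000 0.011 -1; 0.029 -0.173 0.026 0.000 0.000 0.011 -1
```

View pics/w1.png

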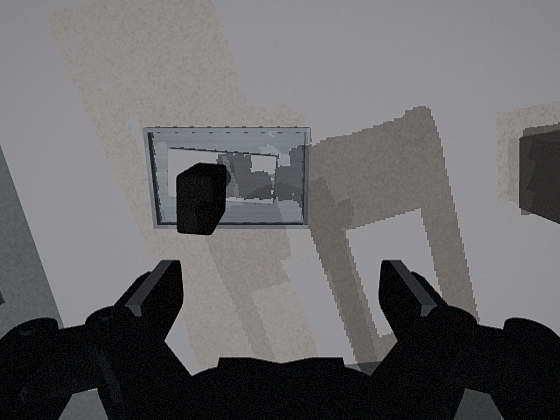

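```bash
python3 - <<'E'
from h import *
d=np.load("w1.npy",allow_pickle=True).item()
for n,z,P in(("tray",12,[(143,127),(311,127),(305,228),(154,228)]),("foot",14,[(168,148),(279,156),(274,204),(172,196)])):
    P=np.array([w(d,*p,z) for p in P]);l=(P[0]+P[3]-P[1]-P[2])/2
    print(n,P.tolist(),P.mean(0),np.hypot(*l),np.degrees(np.arctan2(-l[0],l[1])))
P=np.array([w(d,*p,114) for p in [(177,178),(226,164),(213,235),(178,231)]]);print("block",P)
print(d["extrinsics"][:3,3])
E
```

```text
tray [[627.5, 277.6], [609.1, 128.3], [514.5, 143.4], [532.4, 289.5]] [570.875 209.7  ] 148.81099589748064 -7.005625441242821
foot [[606.6, 258.7], [587.2, 159.8], [542.8, 170.1], [562.2, 264.5]] [574.7   213.275] 98.57779922477478 -11.349828066557052
block [[593.9 222.2]
 [598.8 190.5]
 [554.  206.7]
 [559.5 228.8]]
[625.0435255  153.14363673 316.75906874]
```

```bash
python3 -c "
from h import *
plan(573.5,212,247,-10.5,6,-1)"
```

```text
16.818499624366666 [0.01 0.01 0.58]
0.019 -0.088 0.168 0.000 0.000 0.010 -1; 0.018 -0.089 0.168 0.000 0.000 0.010 -1; 0.017 -0.089 0.168 0.000 0.000 0.010 -1; 0.016 -0.089 0.168 0.000 0.000 0.010 -1; 0.015 -0.089 0.168 0.000 0.000 0.010 -1
0.014 -0.089 0.168 0.000 0.000 0.010 -1
```

```bash
python3 -m jog '0.05 -0.265 0 0 0 0.03 -1; 0.05 -0.265 0 0 0 0.03 -1; 0 0 0.3 0 0 0 -1; 0 0 0.3 0 0 0 -1; 0 0 0.2 0 0 0 -1'
python3 -m jog '0 0 0.2 0 0 0 -1; 0 0 0 0 0 0 -1'
python3 -c "
from h import *
plan(573.5,212,247,-10.5,1,-1)"
```

```text
time: 2.88
tool_pos: [572.9, 209.1, 267.4]
tcp_rot: [179.9, 0.1, -10.8]
ft_force: [-0.1, -0.4, -0.1]
finger_gap: 85.1
grip_force: 0.0
time: 3.12
tool_pos: [572.6, 209.8, 246.9]
tcp_rot: [179.9, 0.2, -10.8]
ft_force: [-0.4, -0.0, -0.2]
finger_gap: 85.3
grip_force: 0.0
2.2448642695528065 [ 0.08  0.16 -0.32]
0.005 -0.024 -0.001 0.001 0.003 -0.005 -1
```

```bash
python3 -m jog '0.005 -0.024 0 0 0 0 1; 0 0 0 0 0 0 1; 0 0 0 0 0 0 1; 0 0 0 0 0 0 1; 0 0 0 0 0 0 1' 100
python3 -m jog '0 0 0 0 0 0 1'
python3 -m jog '0 0 -0.1 0 0 0 1; 0 0 -0.1 0 0 0 1; 0 0 0 0 0 0 1'
```

```text
time: 3.75
tool_pos: [574.6, 213.0, 249.5]
tcp_rot: [-179.9, -0.1, -10.8]
ft_force: [0.6, 3.0, 3.3]
finger_gap: 22.9
grip_force: 98.9
time: 3.88
tool_pos: [574.6, 213.1, 249.5]
tcp_rot: [-179.9, -0.1, -10.8]
ft_force: [0.8, 4.1, 5.2]
finger_gap: 23.4
grip_force: 99.0
time: 4.25
tool_pos: [574.5, 212.5, 269.7]
tcp_rot: [-180.0, -0.1, -10.8]
ft_force: [0.5, -0.9, -3.4]
finger_gap: 22.9
grip_force: 98.2
```

```bash
python3 -c "
from h import *
plan(535,-70,390,3,10,1)"
```

```text
28.251044680470635 [-0.   -0.01 -1.38]
0.014 0.285 -0.120 -0.000 -0.000 -0.023 1; 0.007 0.285 -0.120 -0.000 -0.000 -0.023 1; 0.001 0.285 -0.120 -0.000 -0.000 -0.023 1; -0.006 0.285 -0.120 -0.000 -0.000 -0.023 1; -0.013 0.285 -0.120 -0.000 -0.000 -0.023 1
-0.020 0.285 -0.120 -0.000 -0.000 -0.023 1; -0.027 0.284 -0.120 -0.000 -0.000 -0.023 1; -0.034 0.283 -0.120 -0.000 -0.000 -0.023 1; -0.041 0.282 -0.120 -0.000 -0.000 -0.023 1; -0.047 0.281 -0.120 -0.000 -0.000 -0.023 1
```

```bash
python3 -m jog '0 0.1 -0.3 0 0 -0.023 1; 0 0.31 -0.2 0 0 -0.023 1; 0 0.31 -0.1 0 0 -0.023 1; -0.01 0.31 -0.1 0 0 -0.023 1; -0.01 0.31 -0.1 0 0 -0.023 1'
python3 -m jog '-0.02 0.31 -0.1 0 0 -0.023 1; -0.03 0.3 -0.1 0 0 -0.023 1; -0.03 0.3 -0.1 0 0 -0.023 1; -0.04 0.3 -0.1 0 0 -0.023 1; -0.05 0.28 0 0 0 -0.023 1'
python3 -m jog '0 0 0 0 0 0 1; 0 0 0 0 0 0 1'
python3 - <<'E'
from h import *
d=snapshot("wrist"); cv2.imwrite("pics/w2.png",cv2.resize(d["img"][:,:,::-1],(800,600),interpolation=cv2.INTER_CUBIC)); np.save("w2.npy",d,allow_pickle=True)
E
```

```text
time: 4.88
tool_pos: [554.0, 79.0, 348.6]
tcp_rot: [180.0, 0.0, -3.9]
ft_force: [0.5, -0.8, -3.8]
finger_gap: 22.9
grip_force: 99.2
time: 5.5
tool_pos: [534.3, -69.8, 389.5]
tcp_rot: [180.0, -0.1, 3.0]
ft_force: [-0.5, 0.0, -3.4]
finger_gap: 23.1
grip_force: 99.2
time: 5.75
tool_pos: [534.3, -68.5, 388.3]
tcp_rot: [-180.0, 0.0, 3.0]
ft_force: [-0.3, 0.3, -4.3]
finger_gap: 22.7
grip_force: 99.1
```

View pics/w2.png

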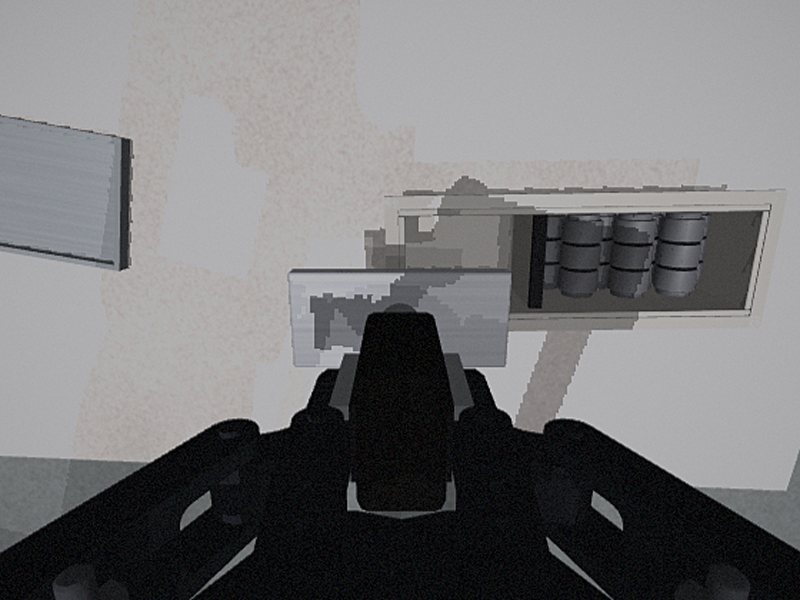

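```bash
python3 - <<'E'
from h import *
d=np.load("w2.npy",allow_pickle=True).item(); k=.7
for n,z,P in(("inner",72,[(400,211),(771,205),(753,313)]),("outer",72,[(387,196),(786,190),(757,328)]),("divider",64,[(540,215),(535,308)]),
 ("foot",152.8,[(290,269),(510,269),(506,367),(293,366)]),("grips top",55,[(582,255),(632,255),(683,255)])):
    P=np.array([w(d,u*k,v*k,z) for u,v in P]); print(n,P.tolist())
    if n=="foot": print(P.mean(0))
    if len(P)>2: l=P[0]-P[1]; print(np.hypot(*l),np.degrees(np.arctan2(-l[0],l[1])),(P[0]+P[2])/2)
E
```

```text
inner [[574.6, -66.2], [589.6, -286.0], [522.4, -292.5]]
220.31123439352794 3.9040319021217216 [ 548.5  -179.35]
outer [[583.0, -58.1], [598.6, -292.5], [512.6, -297.6]]
234.91853907259002 3.807585336128838 [ 547.8  -177.85]
divider [[575.9, -152.3], [516.2, -156.9]]
foot [[554.9, -18.8], [560.0, -116.0], [513.0, -119.5], [508.3, -19.6]]
[534.05  -68.475]
97.33370433719247 3.0035058293069747 [533.95 -69.15]
grips top [[550.9, -185.5], [552.5, -217.8], [554.2, -250.7]]
32.339604202896496 2.8358630200828183 [ 552.55 -218.1 ]
```

```bash
python3 -c "
from h import *
plan(550.6,-220.2,388,3.8,5,1)"
```

```text
30.405946304115467 [-0.01  0.01 -0.16]
0.017 0.305 0.000 -0.000 0.000 -0.003 1; 0.016 0.305 0.000 -0.000 0.000 -0.003 1; 0.015 0.305 0.000 -0.000 0.000 -0.003 1; 0.014 0.305 0.000 -0.000 0.000 -0.003 1; 0.013 0.306 0.001 -0.000 0.000 -0.003 1
```

```bash
python3 -m jog '0.017 0.305 0 0 0 -0.003 1; 0.016 0.305 0 0 0 -0.003 1; 0.015 0.305 0 0 0 -0.003 1; 0.014 0.305 0 0 0 -0.003 1; 0.013 0.306 0 0 0 -0.003 1'
python3 -m jog '0 0 0 0 0 0 1; 0 0 0.2 0 0 0 1; 0 0 0.2 0 0 0 1; 0 0 0.2 0 0 0 1; 0 0 0 0 0 0 1'
python3 - <<'E'
from h import *
plan(550.6,-220.2,328,3.8,1,1)
d=snapshot("wrist"); cv2.imwrite("pics/w3.png",d["img"][:,:,::-1])
E
```

```text
time: 6.42
tool_pos: [551.3, -220.5, 388.4]
tcp_rot: [-180.0, 0.0, 4.0]
ft_force: [0.2, 1.1, -4.1]
finger_gap: 23.1
grip_force: 99.6
time: 7.05
tool_pos: [549.9, -219.5, 325.1]
tcp_rot: [-179.8, 0.3, 3.9]
ft_force: [-0.6, -0.0, -3.7]
finger_gap: 23.2
grip_force: 99.6
2.9310798609404287 [-0.17  0.29  0.14]
0.007 0.007 -0.029 -0.003 0.005 0.002 1
```

View pics/w3.png

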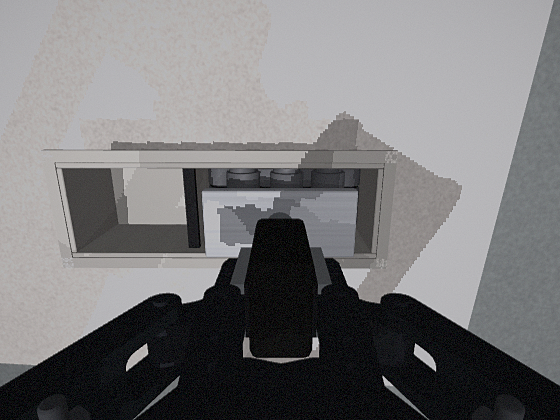

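```bash
python3 - <<'E'
from h import *
d=snapshot("wrist")
for n,z,P in(("foot top",89.6,[(202,190),(357,190),(357,256),(205,256)]),("inner",72,[(62,166),(382,166),(378,253),(67,253)]),("outer",72,[(42,150),(398,150),(393,266),(70,266)])):
    P=np.array([w(d,u,v,z) for u,v in P]); l=(P[0]+P[3]-P[1]-P[2])/2; print(n,P.tolist(),P.mean(0),np.degrees(np.arctan2(-l[0],l[1])))
E
```

```text
foot top [[568.1, -168.6], [575.0, -267.4], [529.5, -273.4], [522.3, -170.8]] [ 548.725 -220.05 ] 4.004739140905138
inner [[573.9, -69.4], [588.9, -286.5], [525.3, -293.3], [509.3, -65.8]] [ 549.35 -178.75] 3.988527116399659
outer [[583.9, -57.2], [600.3, -295.5], [515.7, -305.9], [498.9, -66.9]] [ 549.7   -181.375] 3.9789669278798723
```

```bash
python3 -m jog '0.025 0 0.05 0 0 0 1; 0 0 0.05 0 0 0 1; 0 0 0.05 0 0 0 1; 0 0 0 0 0 0 1'
python3 -m jog '0 0 0.01 0 0 0 1; 0 0 0.01 0 0 0 1; 0 0 0.01 0 0 0 1; 0 0 0.01 0 0 0 1' | egrep 'time|pos|force:'
python3 -m jog '0 0 0.01 0 0 0 1; 0 0 0.01 0 0 0 1' | egrep 'time|pos|force:'
python3 -m jog '0 0 0.01 0 0 0 1; 0 0 0.01 0 0 0 1' | egrep 'time|pos|force:'
```

```text
time: 7.65
tool_pos: [553.1, -220.3, 313.0]
tcp_rot: [-180.0, 0.1, 3.9]
ft_force: [0.4, 0.1, -3.9]
finger_gap: 23.0
grip_force: 99.6
time: 8.15
tool_pos: [553.4, -220.4, 309.7]
ft_force: [0.6, 0.3, -4.5]
grip_force: 99.6
time: 8.4
tool_pos: [553.4, -220.3, 307.6]
ft_force: [0.6, -0.2, -4.6]
grip_force: 99.6
time: 8.65
tool_pos: [553.3, -220.4, 305.6]
ft_force: [0.1, -0.3, -4.1]
grip_force: 99.6
```

```bash
for i in 1; do python3 -m jog '0 0 0.01 0 0 0 1; 0 0 0.01 0 0 0 1' | egrep 'pos|ft_f'; done
python3 -m jog '0 0 0.01 0 0 0 1; 0 0 0.01 0 0 0 1' | egrep 'pos|ft_f'
python3 -m jog '0 0 0.01 0 0 0 1' | egrep 'pos|ft_f'
python3 -m jog '0 0 0.01 0 0 0 1' | egrep 'pos|ft_f'
```

```text
tool_pos: [553.4, -220.3, 303.6]
ft_force: [0.3, -0.3, -3.9]
tool_pos: [553.4, -220.4, 301.6]
ft_force: [0.0, -0.1, -4.0]
tool_pos: [553.3, -220.4, 300.6]
ft_force: [-0.2, -0.5, -3.9]
tool_pos: [553.4, -220.4, 299.7]
ft_force: [-0.2, 0.6, -1.5]
```

Contact at TCP z ≈ 299.7, as predicted. Now I'll press slowly.

```bash
python3 -m jog '0 0 0.006 0 0 0 1' | egrep 'pos|ft_f'
python3 -m jog '0 0 0.006 0 0 0 1' | egrep 'pos|ft_f'
python3 -m jog '0 0 0.006 0 0 0 1' | egrep 'pos|ft_f'
```

```text
tool_pos: [553.5, -220.4, 299.4]
ft_force: [-0.5, 0.1, -0.9]
tool_pos: [553.5, -220.4, 299.0]
ft_force: [0.1, 1.6, 1.6]
tool_pos: [553.7, -220.5, 298.9]
ft_force: [-1.2, 1.9, 7.0]
```

```bash
python3 -m jog '0 0 0.006 0 0 0 1' | egrep 'pos|ft_f'
python3 -m jog '0 0 0.006 0 0 0 1' | egrep 'pos|ft_f'
```

```text
tool_pos: [553.8, -220.5, 298.9]
ft_force: [-1.2, 0.5, 8.0]
tool_pos: [554.0, -220.6, 298.8]
ft_force: [-1.6, 1.9, 10.8]
```

```bash
python3 -m jog '0 0 0.006 0 0 0 1' | egrep 'pos|ft_f'
python3 -m jog '0 0 0.006 0 0 0 1' | egrep 'pos|ft_f'
```

```text
tool_pos: [554.1, -220.7, 298.7]
ft_force: [-2.7, 2.8, 13.7]
tool_pos: [554.3, -220.7, 298.6]
ft_force: [-1.7, 1.1, 14.9]
```

```bash
python3 -m jog '0 0 0.006 0 0 0 1' | egrep 'pos|ft_f'
python3 -m jog '0 0 0.005 0 0 0 1' | egrep 'pos|ft_f'
```

```text
tool_pos: [554.5, -220.8, 298.4]
ft_force: [-1.6, 1.7, 16.7]
tool_pos: [554.6, -220.8, 298.2]
ft_force: [-3.2, 2.6, 17.6]
```

```bash
python3 -m jog '0 0 0.005 0 0 0 1' | egrep 'pos|ft_f'
python3 -m jog '0 0 0.005 0 0 0 1' | egrep 'pos|ft_f'
python3 -m jog '0 0 0.005 0 0 0 1' | egrep 'pos|ft_f'
```

```text
tool_pos: [554.7, -220.9, 298.0]
ft_force: [-2.9, 2.1, 19.2]
tool_pos: [554.8, -220.9, 297.8]
ft_force: [-2.1, 1.8, 19.6]
tool_pos: [554.9, -220.9, 297.5]
ft_force: [-1.7, 3.0, 20.2]
```

```bash
python3 -m jog '0 0 0.005 0 0 0 1; 0 0 0.005 0 0 0 1' | egrep 'pos|ft_f'
python3 -m jog '0 0 0.005 0 0 0 1; 0 0 0.005 0 0 0 1' | egrep 'pos|ft_f'
python3 -m jog '0 0 0.005 0 0 0 1; 0 0 0.005 0 0 0 1' | egrep 'time|pos|ft_f'
```

```text
tool_pos: [555.1, -221.0, 296.7]
ft_force: [-2.8, 3.5, 20.9]
tool_pos: [555.0, -220.9, 295.7]
ft_force: [-1.6, 2.7, 19.8]
time: 11.65
tool_pos: [554.7, -220.9, 293.2]
ft_force: [2.0, -0.2, 5.6]
```

```bash
python3 -m jog '0 0 0.006 0 0 0 1; 0 0 0.006 0 0 0 1; 0 0 0.006 0 0 0 1' | egrep 'pos|ft_f'
python3 -m jog '0 0 0.006 0 0 0 1; 0 0 0.006 0 0 0 1; 0 0 0.006 0 0 0 1' | egrep 'time|pos|ft_f'
```

```text
tool_pos: [552.9, -220.1, 286.8]
ft_force: [0.4, 0.5, -3.7]
time: 12.4
tool_pos: [553.3, -220.3, 286.1]
ft_force: [1.2, -1.2, -3.8]
```

```bash
python3 -m jog '0 0 0.006 0 0 0 1; 0 0 0.006 0 0 0 1; 0 0 0.006 0 0 0 1' | egrep 'pos|ft_f'
python3 -m jog '0 0 0.006 0 0 0 1; 0 0 0.006 0 0 0 1; 0 0 0.006 0 0 0 1' | egrep 'time|pos|ft_f'
```

```text
tool_pos: [553.4, -220.4, 284.5]
ft_force: [-1.1, -0.0, -4.9]
time: 13.15
tool_pos: [553.3, -220.4, 282.7]
ft_force: [0.5, 1.3, -3.6]
```

```bash
python3 -m jog '0 0 0.01 0 0 0 1; 0 0 0.01 0 0 0 1' | egrep 'pos|ft_f'
python3 -m jog '0 0 0.005 0 0 0 1; 0 0 0.005 0 0 0 1' | egrep 'pos|ft_f'
python3 -m jog '0 0 0.005 0 0 0 1; 0 0 0.005 0 0 0 1' | egrep 'time|pos|ft_f'
python3 - <<'E'
from h import *
d=snapshot("wrist"); crop(d,30,130,400,150,2,"w4")
E
```

```text
tool_pos: [553.3, -220.4, 280.6]
ft_force: [-0.6, 0.5, -3.8]
tool_pos: [553.3, -220.4, 279.6]
ft_force: [0.9, 0.2, -4.4]
time: 13.9
tool_pos: [553.5, -220.4, 279.3]
ft_force: [-1.2, 0.6, 2.1]
```

View pics/w4.png

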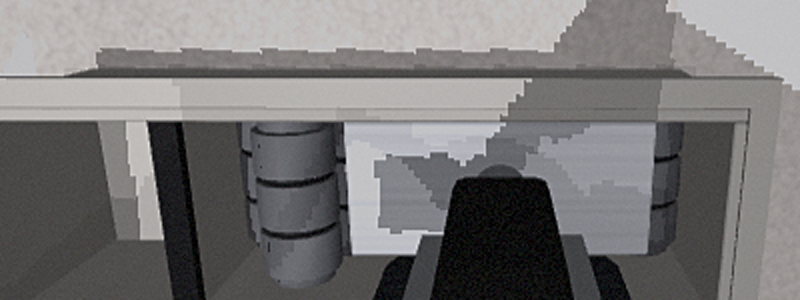

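```bash
python3 - <<'E'
from h import *
d=snapshot("wrist")
print(np.linalg.norm(d["extrinsics"][:3,3]),d["extrinsics"][:3,3])
f=lambda u,v,z:w(d,30+u/2,130+v/2,z)
c=np.array([549.3,-179]); a=np.radians(4); ly=lambda p:(p-c)@[-np.sin(a),np.cos(a)]
for n,u,v,z in(("div top left",150,125,64),("div top right face",184,125,64),("raised",297,180,54),("raised L",257,180,50),("raised R",338,180,50),("floor grip L",240,180,25),("foot L",346,180,44),("foot R",652,180,44)): p=f(u,v,z);print(n,p,ly(p).round(1))
E
```

```text
704.6628083986717 [ 622.75247543 -216.66161127  248.56945526]
div top left [ 572.2 -119.2] 58.1
div top right face [ 572.9 -128.9] 48.3
raised [ 555.  -157.9] 20.7
raised L [ 552.8 -144.1] 34.6
raised R [ 554.5 -169.6] 9.0
floor grip L [ 543.5 -129. ] 50.3
foot L [ 552.6 -170.7] 8.0
foot R [ 559.4 -269.8] -91.3
```

```bash
python3 -m jog '0 0 -0.15 0 0 0 1; 0 0 -0.17 0 0 0 1; 0 -0.12 0 0 0 0 1; 0 -0.12 0 0 0 0 1; 0 -0.12 0 0 0 0 1'| egrep 'pos|ft_f'
python3 -m jog '0 0 0 0 0 0 1; 0 0 0.03 0 0 0 1; 0 0 0.02 0 0 0 1; 0 0 0.01 0 0 0 1; 0 0 0 0 0 0 1'
```

```text
tool_pos: [550.5, -183.1, 310.0]
ft_force: [-0.1, 0.4, -3.2]
time: 15.25
tool_pos: [550.8, -184.7, 304.5]
tcp_rot: [-180.0, 0.0, 3.9]
ft_force: [0.7, 0.7, -4.0]
finger_gap: 22.8
grip_force: 99.8
```

```bash
python3 -m jog '0 0 0.01 0 0 0 1; 0 0 0.01 0 0 0 1; 0 0 0.01 0 0 0 1' | egrep 'pos|ft_f'
python3 -m jog '0 0 0.01 0 0 0 1' | egrep 'pos|ft_f'
python3 -m jog '0 0 0.01 0 0 0 1' | egrep 'pos|ft_f'
python3 -m jog '0 0 0.01 0 0 0 1' | egrep 'pos|ft_f'
```

```text
tool_pos: [550.9, -184.5, 301.6]
ft_force: [-0.1, 0.0, -3.9]
tool_pos: [551.1, -184.5, 301.1]
ft_force: [-0.6, -0.0, 1.8]
tool_pos: [551.3, -184.5, 300.8]
ft_force: [-0.0, 0.9, 5.7]
tool_pos: [551.5, -184.5, 300.2]
ft_force: [0.0, 1.2, 6.8]
```

```bash
python3 -m jog '0 0 0.006 0 0 0 1; 0 0 0.006 0 0 0 1' | egrep 'pos|ft_f'
python3 -m jog '0 0 0.006 0 0 0 1' | egrep 'pos|ft_f'
python3 -m jog '0 0 0.006 0 0 0 1' | egrep 'pos|rot|ft_f'
```

```text
tool_pos: [551.4, -184.5, 298.6]
ft_force: [-0.5, 1.6, 3.5]
tool_pos: [551.1, -184.4, 297.2]
ft_force: [0.8, 0.9, 1.1]
tool_pos: [550.8, -184.4, 295.9]
tcp_rot: [-180.0, 0.0, 3.9]
ft_force: [0.9, -0.2, 0.4]
```

```bash
python3 -m jog '0 0 0.006 0 0 0 1' | egrep 'pos|ft_f'
python3 -m jog '0 0 0.006 0 0 0 1; 0 0 0.006 0 0 0 1' | egrep 'pos|rot|ft_f'
```

```text
tool_pos: [550.6, -184.4, 295.0]
ft_force: [-0.4, -0.1, -0.6]
tool_pos: [550.7, -184.4, 293.9]
tcp_rot: [-180.0, 0.1, 3.9]
ft_force: [0.1, -0.3, -1.4]
```

Yields easily; on to the level height (~279.5).

```bash
python3 -m jog '0 0 0.008 0 0 0 1; 0 0 0.008 0 0 0 1; 0 0 0.008 0 0 0 1' | egrep 'pos|ft_f'
python3 -m jog '0 0 0.008 0 0 0 1; 0 0 0.008 0 0 0 1; 0 0 0.008 0 0 0 1' | egrep 'pos|ft_f'
python3 -m jog '0 0 0.008 0 0 0 1; 0 0 0.008 0 0 0 1; 0 0 0.008 0 0 0 1' | egrep 'time|pos|ft_f'
```

```text
tool_pos: [550.9, -184.5, 292.0]
ft_force: [-0.3, 0.5, -1.2]
tool_pos: [550.9, -184.4, 289.6]
ft_force: [0.4, -0.5, -2.2]
time: 18.0
tool_pos: [550.9, -184.4, 287.2]
ft_force: [0.9, 0.0, -2.8]
```

```bash
python3 -m jog '0 0 0.008 0 0 0 1; 0 0 0.008 0 0 0 1; 0 0 0.008 0 0 0 1' | egrep 'pos|ft_f'
python3 -m jog '0 0 0.006 0 0 0 1; 0 0 0.006 0 0 0 1' | egrep 'pos|ft_f'
python3 -m jog '0 0 0.006 0 0 0 1; 0 0 0.006 0 0 0 1' | egrep 'time|pos|ft_f'
```

```text
tool_pos: [550.9, -184.4, 284.8]
ft_force: [0.3, -0.6, -3.7]
tool_pos: [550.9, -184.4, 283.6]
ft_force: [0.6, 0.2, -3.1]
time: 18.88
tool_pos: [550.9, -184.4, 282.4]
ft_force: [0.4, -0.2, -3.1]
```

```bash
python3 -m jog '0 0 0.006 0 0 0 1; 0 0 0.006 0 0 0 1; 0 0 0.006 0 0 0 1; 0 0 0.006 0 0 0 1' | egrep 'pos|ft_f'
python3 -m jog '0 0 0.005 0 0 0 1; 0 0 0.005 0 0 0 1' | egrep 'pos|ft_f'
python3 - <<'E'
from h import *
d=snapshot("wrist"); crop(d,30,130,400,150,2,"w5")
E
```

```text
tool_pos: [550.9, -184.5, 280.0]
ft_force: [-0.0, 0.3, -3.3]
tool_pos: [551.0, -184.5, 279.4]
ft_force: [-1.3, -0.3, -0.3]
```

View pics/w5.png

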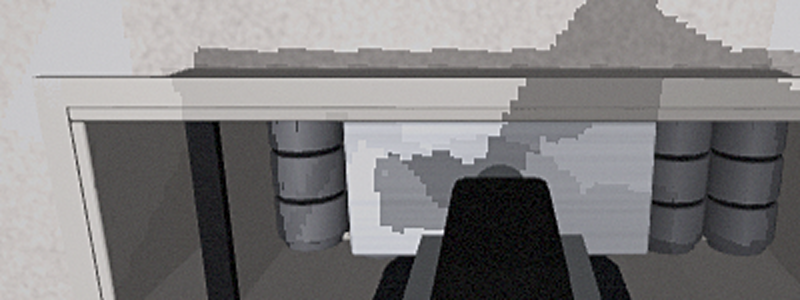

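```bash
python3 -m jog '0 0 0.005 0 0 0 1; 0 0 0.005 0 0 0 1' | egrep 'pos|ft_f'
python3 -m jog '0 0 0.005 0 0 0 1; 0 0 0 0 0 0 1' | egrep 'pos|ft_f'
python3 -m jog '0 0 0.005 0 0 0 1; 0 0 0 0 0 0 1' | egrep 'pos|ft_f'
```

```text
tool_pos: [551.2, -184.5, 279.2]
ft_force: [-1.9, 1.5, 7.7]
tool_pos: [551.4, -184.6, 279.2]
ft_force: [-2.5, 1.2, 7.2]
tool_pos: [551.5, -184.7, 279.1]
ft_force: [-4.5, 0.7, 10.6]
```

```bash
python3 -m jog '0 0 0.004 0 0 0 1; 0 0 0 0 0 0 1' | egrep 'pos|ft_f'
python3 -m jog '0 0 0 0 0 0 1; 0 0 0 0 0 0 1; 0 0 0 0 0 0 1; 0 0 0 0 0 0 1' | egrep 'pos|ft_f'
python3 -m jog '0 0 0 0 0 0 1; 0 0 0 0 0 0 1; 0 0 0 0 0 0 1; 0 0 0 0 0 0 1; 0 0 0 0 0 0 1' | egrep 'time|pos|rot|ft_f'
```

```text
tool_pos: [551.6, -184.8, 279.1]
ft_force: [-4.2, 2.1, 12.5]
tool_pos: [551.5, -184.8, 279.1]
ft_force: [-4.0, 2.5, 12.0]
time: 21.8
tool_pos: [551.6, -184.8, 279.1]
tcp_rot: [179.9, -0.1, 3.9]
ft_force: [-3.6, 2.0, 12.3]
```

```bash
python3 -m jog '0 0 -0.02 0 0 0 1; 0 0 -0.05 0 0 0 1; 0 0 -0.2 0 0 0 1; 0 0 -0.4 0 0 0 1; 0 0 -0.4 0 0 0 1'| egrep 'pos|ft_f'
python3 -m jog '0 -0.4 0 0 0 0 1; 0 -0.5 0 0 0 0 1; 0 -0.5 0 0 0 0 1; 0 0 0 0 0 0 1; 0 0 0 0 0 0 1'| egrep 'time|pos|ft_f'
python3 - <<'E'
from h import *
d=snapshot("wrist"); crop(d,160,80,400,200,2,"w6")
plan(570,207,388,-6.6,8,1)
E
```

```text
tool_pos: [550.7, -184.4, 385.6]
ft_force: [0.6, -1.0, -4.2]
time: 23.05
tool_pos: [541.5, -44.8, 384.7]
ft_force: [-1.0, -1.3, -4.6]
31.5458281942491 [ 0.   -0.01  1.31]
0.057 -0.312 -0.005 0.000 -0.000 0.022 1; 0.050 -0.314 -0.005 0.000 -0.000 0.022 1; 0.043 -0.315 -0.005 0.000 -0.000 0.022 1; 0.035 -0.315 -0.005 0.000 -0.000 0.022 1; 0.028 -0.316 -0.005 0.000 -0.000 0.022 1
0.021 -0.317 -0.005 0.000 -0.000 0.022 1; 0.014 -0.317 -0.005 0.000 -0.000 0.022 1; 0.006 -0.317 -0.004 0.000 -0.000 0.022 1
```

View pics/w6.png

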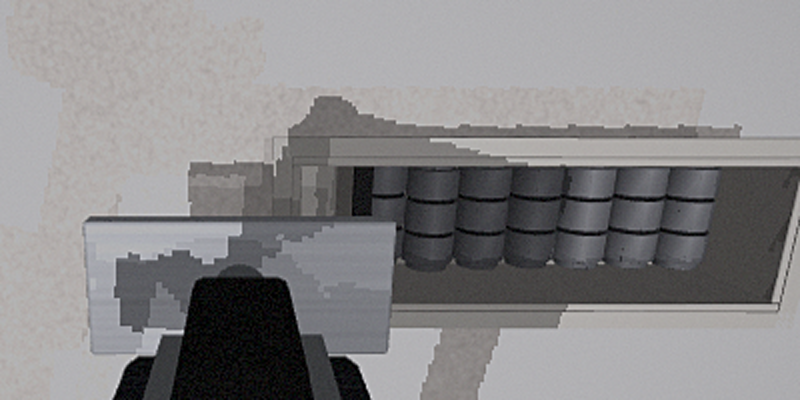

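All seven grips lie level in one evenly spaced row (crop x 385 to 690). I'll take the tamper back to its tray.

```bash
python3 -m jog '0.06 -0.31 0 0 0 0.022 1; 0.05 -0.31 0 0 0 0.022 1; 0.04 -0.315 0 0 0 0.022 1; 0.035 -0.315 0 0 0 0.022 1; 0.03 -0.315 0 0 0 0.022 1'| egrep 'pos|ft_f'
python3 -m jog '0.02 -0.315 0 0 0 0.022 1; 0.01 -0.315 0 0 0 0.022 1; 0.01 -0.32 0 0 0 0.022 1; 0 0 0 0 0 0 1; 0 0 0 0 0 0 1'
python3 -c "
from h import *
plan(570,207,300,-6.6,3,1)"
```

```text
tool_pos: [560.0, 111.8, 383.9]
ft_force: [0.2, 0.7, -3.3]
time: 24.35
tool_pos: [570.5, 205.6, 383.5]
tcp_rot: [180.0, 0.0, -6.7]
ft_force: [-0.3, 0.1, -4.5]
finger_gap: 23.0
grip_force: 100.7
27.839009231251055 [ 0.02  0.01 -0.03]
-0.002 -0.005 0.278 0.000 0.000 -0.001 1; -0.002 -0.005 0.278 0.000 0.000 -0.001 1; -0.002 -0.005 0.278 0.000 0.000 -0.001 1
```

```bash
python3 -m jog '0 -0.01 0.3 0 0 0 1; 0 0 0.3 0 0 0 1; 0 0 0.3 0 0 0 1; 0 0 0.2 0 0 0 1; 0 0 0.1 0 0 0 1'| egrep 'pos|ft_f'
python3 -m jog '0 0 0.05 0 0 0 1; 0 0 0 0 0 0 1; 0 0 0 0 0 0 1'
python3 -m jog '0 0 0.02 0 0 0 1; 0 0 0.01 0 0 0 1'| egrep 'pos|ft_f'
```

```text
tool_pos: [570.1, 206.8, 262.5]
ft_force: [-0.2, -0.0, -2.7]
time: 25.35
tool_pos: [570.7, 207.9, 259.9]
tcp_rot: [-180.0, -0.1, -6.6]
ft_force: [0.3, -0.1, -3.6]
finger_gap: 22.8
grip_force: 100.8
tool_pos: [570.3, 207.8, 255.9]
ft_force: [0.5, 0.1, -4.6]
```

```bash
python3 -m jog '0 0 0.02 0 0 0 1; 0 0 0.02 0 0 0 1'| egrep 'pos|ft_f'
python3 -m jog '0 0 0.01 0 0 0 1; 0 0 0.01 0 0 0 1'| egrep 'pos|ft_f'
python3 -m jog '0 0 0.008 0 0 0 1; 0 0 0 0 0 0 1'| egrep 'pos|ft_f'
```

```text
tool_pos: [570.2, 207.7, 251.5]
ft_force: [-0.0, 0.4, -4.2]
tool_pos: [570.2, 207.7, 249.5]
ft_force: [-0.1, 0.1, -2.7]
tool_pos: [570.3, 207.8, 249.5]
ft_force: [-2.9, 0.4, 2.8]
```

```bash
python3 -m jog '0 0 -0.006 0 0 0 0.2; 0 0 0 0 0 0 0; 0 0 0 0 0 0 -0.5; 0 0 0 0 0 0 -1; 0 0 0 0 0 0 -1' 20
python3 -m jog '0 0 0 0 0 0 -1; 0 0 0 0 0 0 -1; 0 0 -0.1 0 0 0 -1; 0 0 -0.3 0 0 0 -1; 0 0 -0.4 0 0 0 -1'
python3 -m jog '0 0 -0.4 0 0 0 -1; 0 0.1 0 0 0 0 -1; 0 0 0 0 0 0 -1; 0 0 0 0 0 0 -1; 0 0 0 0 0 0 -1'
python3 - <<'E'
from h import *
d=snapshot("wrist"); t=snapshot("top")
a=cv2.resize(d["img"][60:340:,60:460,::-1],(400,280)); b=cv2.resize(t["img"][215:275,205:460,::-1],(800,188),interpolation=cv2.INTER_CUBIC)
cv2.imwrite("pics/end.png",np.vstack([cv2.resize(a,(560,392)),b[:,:560]]) if 0 else np.vstack([cv2.copyMakeBorder(cv2.resize(a,(560,392)),0,0,0,240,0),b]))
E
```

```text
time: 26.98
tool_pos: [570.2, 207.7, 249.5]
tcp_rot: [-180.0, -0.0, -6.7]
ft_force: [-0.2, 1.0, 0.6]
finger_gap: 85.3
grip_force: 0.0
time: 27.6
tool_pos: [569.8, 207.6, 329.9]
tcp_rot: [180.0, 0.1, -6.7]
ft_force: [0.4, 0.0, 0.8]
finger_gap: 85.3
grip_force: 0.0
time: 28.22
tool_pos: [568.7, 197.9, 368.2]
tcp_rot: [180.0, 0.1, -6.7]
ft_force: [-0.9, 0.1, -0.5]
finger_gap: 85.3
grip_force: 0.0
```

View pics/end.png

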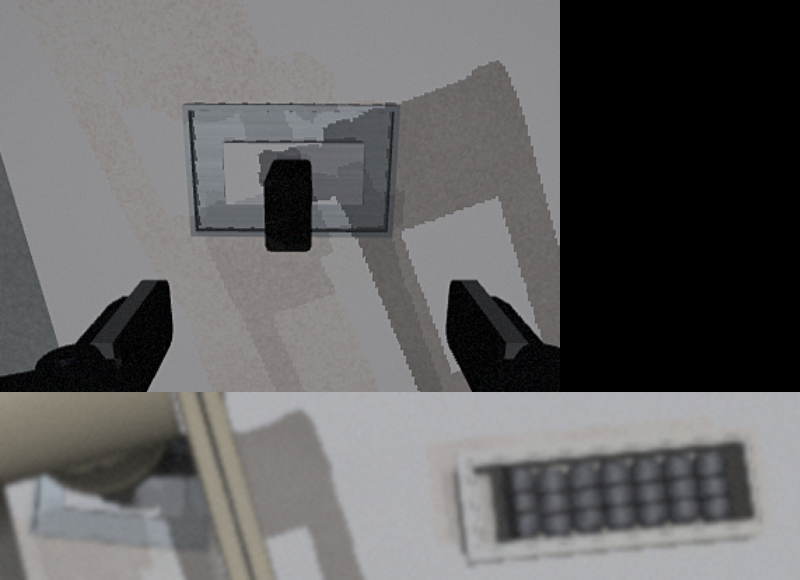

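The tamper stands upright and centred in its tray (foot at 224–363 px across), the gripper is clear, and the seven grips lie in one level row.

```bash
python3 -c "
from bench import *
print(hand_in())"
```

```text
the job is handed in; nothing more can be done
None
```

The job is handed in: all seven grips lie level in one layer after a final press of about 16 N held for over a second, and the tamper stands upright in its tray with the gripper clear (28 s used; the hand-in gave no verdict).

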